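# Press a watch back in two passes and hold

### The arm

A 7-joint arm with a two-finger parallel gripper is mounted at the origin on the work surface. World frame = base frame: x ahead of the robot, y to its left, z up, the work surface at z = 0. Lengths are in m, angles in rad, forces in N, time in s.
With the tool pointing down it reaches from about 0.425 to 0.925 m from the base axis. Payload 6.8 kg.
Tool frame: the origin (TCP) lies at the very end of the fingers, on their centre line; the grasp point (between the pads) lies 19 mm behind it; z points along the fingers, y is the line along which they close (so a half turn about z gives the same grasp; the last joint's range is limited). The gripper opens to 85 mm and grips with 20 to 120 N. Pads are 22 mm wide; open, the fingers measure 114 mm over their backs; the gripper's body (76 mm by 85 mm) begins 54 mm behind the grasp point. The pads swing forward as they close: fully open they stand 13 mm farther back than shut.
Start: joints at [-1.397, 0.477, 0.022, 1.555, -0.011, 1.109, -0.083], TCP at [0.188, 0.648, 0.207] pointing down, gripper open.
Joint ranges: [-2.96, 2.96], [-0.34, 2.1], [-1.41, 1.46], [0.24, 2.44], [-1.37, 4.51], [0.17, 1.92], [-2.96, 2.96]. Speed limits (rad/s): [2.39, 2.39, 3.14, 3.14, 3.14, 3.14, 3.14].

### API

Orientations are given as a unit quaternion [w, x, y, z].
In Python, from station import bot gives the robot as it stands. The module is installed in compiled form; this text tells all that it offers.
- The arm moves only by the shell command python3 -m jog 'ROWS' [OPENING] [FORCE]. ROWS is JSON, a list of rows, each a list of 4 numbers: the shift along the tool's x, y, z in cm, then the turn about the tool's z in rad. In form: [[x, y, z, spin], ...]. A call has 1 to 20 rows; each row is the pose to reach, as a shift and turn from the pose commanded when the call began, along the tool's axes at that moment; what a row does not reach only later rows make up. A row lasts 1/12 s, in which the tool goes at most 41.7 mm and 7.16 degrees, less where a joint would pass 70% of its speed; a pose out of reach is approached as far as the arm can. A call with a gripper value outside its range is refused whole. OPENING is the closure, from -1 (fully open) to 1 (shut), set as the call begins (- or left out, the last holds). The fingers move at their own pace and stop on an object; FORCE is the grip in N (left out, the last holds). Time passes only in rows, so rows that repeat a pose let the fingers close. It gives the time, the measured TCP pose, the force, the opening and the grip force at its end, in the units of the state.
- bot.get_obs(): the state, without advancing time (a new reading comes with each control period).
- bot.read_camera(name): name is "scene" or "top" or "wrist"; returns a dict with "pixels" (384x512x3 uint8, red, green, blue), "depth" (384x512 float32, m along the optical axis (not along the pixel's ray), 0 where there is no reading), "fovy" (degrees; the focal length in pixels is half the picture's height over the tangent of half this angle, whatever the lens; pixels are square), "cx", "cy" (the principal point, pixels), "distortion" ([k1, k2, p1, p2, k3] as OpenCV has them; the pictures are not rectified), "pose" (4x4, takes a point from camera to world coordinates). Camera axes: x right, y down, z forward; pixel columns grow to the right and rows downward; lengths in m; the calibration is good to about 2 mm. A picture is of the moment at which its call begins.
- bot.hand_in(): hands the job in; it is judged then, once.
The state is a dict: "t": time; "q": joint angles; "joint_vel": joint speeds; "joint_torque": joint torques, N m; "eef_pos": TCP position; "tool_rot": TCP orientation; "contact_force": force on the tool from outside, world axes, zero at the start; "torque": the same for the moment, N m; "gripper_width": opening from 0.0 (shut) to 1.0 (fully open); "grasp_force": force on a finger pad.
Only numpy, scipy, OpenCV 4.12 (cv2) and the standard library are available. Lean on these libraries where they do the work, as an engineer would, in place of code of your own. Each camera call takes 0.05 s, during which the arm holds its last target. There are 200 camera calls.

### The job

Close the press-fit back of the watch lying in the square holder in the crystal press: pull the lever down until its arm is level, keep it there about a second and let it rise fully again. Then turn the holder a quarter turn (either way), set it back flat on the press base, snug in the corner of the low bent bracket, and let go of it; bring the lever down level once more, so that the sprung foot presses on the watch, and finish holding it there with the gripper: do not let go. Do not force the lever far past level, and leave the other things on the desk where they are.

Things in the scene. Friction and masses are not known exactly. Their poses are not given: they have to be found in the camera images.
- press: Crystal press, fixed. Origin: on the desk under the centre of the nest; x points from the nest to the lever's hinge (away from the robot, give or take its yaw), y left, z up. Base plate 260 x 130 x 12 mm, from x = -90 to +170 mm. Two cheeks (x = 100 to 140, y within +-25, up to 97 mm above the desk) carry the hinge.
- nest (a point): Centre of the nest on top of the base plate (12 mm above the desk), axes as the press; the centre of the underside of a holder snug in the bracket lies here. The bent bracket's two legs are 3 mm thick, 40 mm long, 8 mm above the plate: inner faces at x = +22 mm (back leg) and y = +22 mm (left leg). The other two sides are open.
- hinge (a point): Centre of the lever's hinge, axis along the press's y, 120 mm from the nest in x and 80 mm above the desk. The lever's arm is a flat bar 16 mm wide, 8 mm thick, its centre line through the hinge. At level the arm points from here over the nest to -x of the press; raised, it leans 15 degrees back past upright.
- press_lever (a joint): Lever angle, rad: 0 = raised, grows as it is pulled towards the robot and down, 1.833 = level (arm horizontal), stop at 2.0. A spring returns it to 0: about 2 N at the handle near the top, about 12 N at level with the foot on the watch. The foot meets the watch at about 1.77; near 1.91 the foot's spring bottoms out and the force climbs steeply.
- handle: Round steel cross bar (T handle) at the lever's end, 12 mm in diameter, 110 mm long along its y (the press's y). Origin: its centre, 175 mm from the hinge; at level 55 mm on the robot's side of the nest and 80 mm above the desk, raised about 249 mm above the desk. The arm joins its middle; either side is free to grip, e.g. 32 mm out. A loose sleeve: it turns freely on the lever.
- foot: Sprung black rubber foot under the arm, 120 mm from the hinge: a bar 36 mm long (press y), 10 mm wide. Origin: centre of its pressing face, 36 mm below the arm's centre line; at level the watch pushes it back about 8 mm. It gives up to 18 mm along the arm's normal: 3 N at first touch, 0.7 N more per mm.
- watch_holder: Loose grey plastic block 44 x 44 x 30 mm high with a round steel watch head fixed on top, back up (38 mm across, 10 mm high; four lugs along x, small crown to +y). 0.08 to 0.17 kg. Origin: centre of its underside, z up. Starts in the nest, 2 to 6 mm off the bracket, its x along the press's x. Grip its sides above the 8 mm bracket.
- dish: Empty round stainless dish, 90 mm across, 22 mm high, on the desk left of the press. Leave it alone. Origin under its centre.
- loupe: Black eye loupe, 34 mm across, 32 mm high, on the desk right of the press. Leave it alone. Origin under its centre.
- press_die: White mushroom-shaped press die, 34 mm across, 22 mm high, on the desk right of the press, near the hinge. Leave it alone. Origin under its centre.
- blower: Yellow plastic blower, 60 mm across, 110 mm high, standing on its base to the right. Leave it alone. Origin under its centre.
- screwdriver: Screwdriver, 120 mm long, lying on the desk to the left. Leave it alone.
There are look-alikes about, which are no part of the job. Leave any pink or purple look-alike of the watch_holder alone.

How it is judged:
On the way, in this order (a step that is already met when the one before it is completed fails the run):
1. first pass: the lever is held level with the foot pressing on the watch in its first position (value of joint press_lever between 1.763 and 1.903 rad and contact force between foot and watch_holder above 3 N and angle between the x axis of watch_holder and the x axis of press, either way round below 0.3 rad), for 0.6 s.
2. the lever is up again and the holder, turned a quarter turn, stands snug in the bracket, let go (value of joint press_lever below 0.3 rad and angle between the x axis of watch_holder and the x axis of press, either way round above 1.44 rad and x of watch_holder in the frame of nest between -0.005 and 0.005 m and y of watch_holder in the frame of nest between -0.005 and 0.005 m and z of watch_holder in the frame of nest between -0.003 and 0.004 m and angle between watch_holder's own z axis and vertical below 0.06 rad and contact force between the fingers and watch_holder below 0.1 N and linear speed of watch_holder below 0.02 m/s), for 0.2 s.
At the end, for the whole second after the job is handed in: The gripper holds the handle (over 2 N), the lever still and level within 0.07 rad; the foot presses the watch with over 3 N; the holder, a quarter turn (within 7 degrees) from its first position, stands flat on the base within 5 mm of the nest's centre each way (value of joint press_lever between 1.763 and 1.903 rad and contact force between foot and watch_holder above 3 N and angle between the x axis of watch_holder and the x axis of press, either way round above 1.44 rad and x of watch_holder in the frame of nest between -0.005 and 0.005 m and y of watch_holder in the frame of nest between -0.005 and 0.005 m and z of watch_holder in the frame of nest between -0.003 and 0.004 m and angle between watch_holder's own z axis and vertical below 0.06 rad and velocity of joint press_lever between -0.1 and 0.1 rad/s and contact force between the fingers and handle above 2 N); the arm keeps its last pose, push and grip.
It fails at once if the watch is crushed (foot force above 35 N) (contact force between foot and watch_holder above 35 N).
It fails at once if the holder is tipped (angle between watch_holder's own z axis and vertical above 0.5 rad).
It fails at once if another thing on the desk is moved by more than 20 mm (distance of any of dish, loupe, blower, press_die, screwdriver from where it was at the start of the episode above 0.02 m).
It also fails if it takes over 72 s, if anything falls off the work surface, if the arm or the gripper's body presses on something with over 40 N, if the wrist force passes 120 N, or if a joint passes its speed limit or range.

## Working session

There is one attempt and no reset: what is moved stays moved. The work goes in short steps, Python scripts to look and compute and a shell command to move; the robot and the scene stay as the last step left them, time stands still between calls to the robot, and variables do not carry over. Pictures are saved under pics/ and viewed, at most 10 in all, crops included, and the job is handed in when it is done.

```bash
mkdir -p pics; cat > h.py <<'E'
import numpy as np, cv2
from station import bot
from scipy.spatial.transform import Rotation as R
def cam(n):
    c=bot.read_camera(n); h=c["pixels"].shape[0]
    f=h/2/np.tan(np.radians(c["fovy"])/2)
    c["K"]=np.array([[f,0,c["cx"]],[0,f,c["cy"]],[0,0,1]]); c["D"]=np.array(c["distortion"],float); c["pose"]=np.array(c["pose"]); return c
def ray(c,uv):
    p=cv2.undistortPoints(np.array(uv,float).reshape(-1,1,2),c["K"],c["D"]).reshape(-1,2)
    d=np.c_[p,np.ones(len(p))]@c["pose"][:3,:3].T
    return c["pose"][:3,3],d
def onplane(c,uv,z):
    o,d=ray(c,uv); return o+d*((z-o[2])/d[:,2])[:,None]
def dep(c,uv):
    o,d=ray(c,uv); uv=np.array(uv).reshape(-1,2).astype(int); return o+d*c["depth"][uv[:,1],uv[:,0]][:,None]
def proj(c,P):
    T=np.linalg.inv(c["pose"]); return cv2.projectPoints(np.array(P,float).reshape(-1,1,3),cv2.Rodrigues(T[:3,:3])[0],T[:3,3],c["K"],c["D"])[0].reshape(-1,2)
def save(c,n,crop=None,s=1):
    im=c["pixels"][:,:,::-1]
    if crop: im=im[crop[1]:crop[3],crop[0]:crop[2]]
    cv2.imwrite("pics/"+n,cv2.resize(im,None,fx=s,fy=s,interpolation=cv2.INTER_CUBIC))
def tool(o=None):
    o=o or bot.get_obs(); q=o["tool_rot"]; return np.array(o["eef_pos"]),R.from_quat([q[1],q[2],q[3],q[0]]).as_matrix()
E
python3 - <<'E'
from h import *
a=cam("scene");b=cam("top")
cv2.imwrite("pics/a.png",np.vstack([a["pixels"],b["pixels"]])[:,:,::-1][::1]) 
im=np.hstack([a["pixels"],b["pixels"]])[:,:,::-1]; 
save(a,"s.png",s=1.5);save(b,"t.png",s=1.5)
p,M=tool();print(p,M,bot.get_obs()["gripper_width"],bot.get_obs()["t"])
for c in(a,b):print(c["pose"].round(3),c["fovy"],c["D"])
E
```

```text
[0.18756484 0.64783874 0.20592538] [[-9.60549892e-01  2.78107520e-01 -3.34166481e-04]
 [ 2.78107696e-01  9.60548609e-01 -1.57474166e-03]
 [-1.16964349e-04 -1.60555220e-03 -9.99998704e-01]] 0.998337313682782 0.1
[[-0.764  0.342 -0.547  1.208]
 [ 0.645  0.419 -0.639  0.831]
 [ 0.011 -0.841 -0.541  0.85 ]
 [ 0.     0.     0.     1.   ]] 52.176314366550855 [-0.12841147  0.          0.          0.          0.        ]
[[-0.027 -0.989  0.143  0.347]
 [-1.     0.024 -0.018  0.018]
 [ 0.014 -0.143 -0.99   1.4  ]
 [ 0.     0.     0.     1.   ]] 44.55806376774436 [0.04627443 0.         0.         0.         0.        ]
```

View pics/s.png

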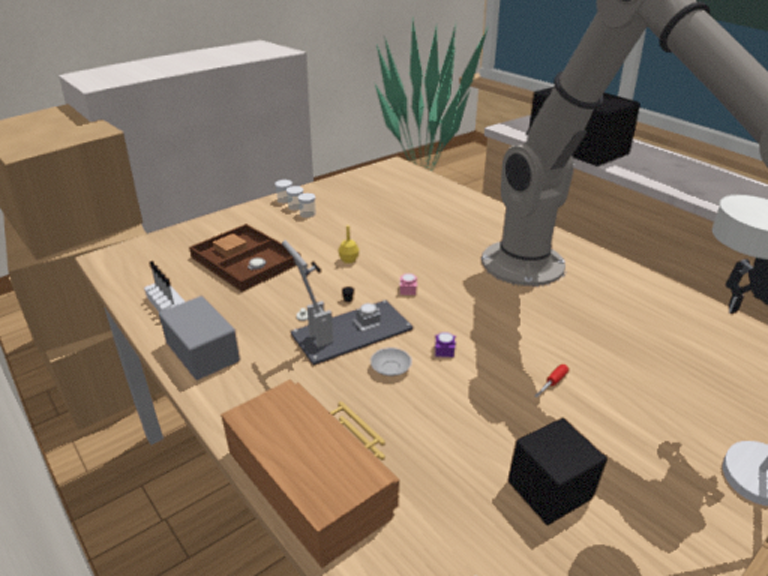

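View pics/t.png

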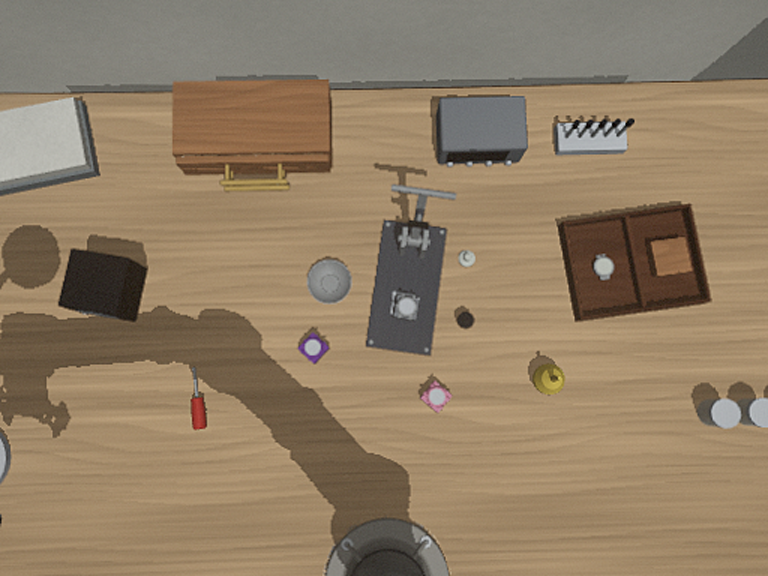

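The scene view shows the press at (350,330) with its lever raised and T bar at about (300,258). In the top view (1.5x) the plate corners are at (387,220), (447,228), (430,355) and (367,347). Candidates for the holder:
- grey holder on the plate at (405,306): chosen, because it is grey and in the nest
- purple look-alike at (313,347)
- pink look-alike at (437,397)
- watch in the tray at (603,267)

Next I measure the press and crop in on the holder.

```bash
python3 - <<'E'
from h import *
b=cam("top");save(b,"c1.png",(225,110,325,250),4)
g=b["pixels"].astype(int); 
m=((g.max(2)<95)&(g.max(2)-g.min(2)<25)).astype(np.uint8)
roi=np.zeros_like(m);roi[140:242,238:305]=1
m=cv2.morphologyEx(m*roi,cv2.MORPH_CLOSE,np.ones((13,13)))
cs=cv2.findContours(m,cv2.RETR_EXTERNAL,cv2.CHAIN_APPROX_NONE)[0];c=max(cs,key=cv2.contourArea).reshape(-1,2)
P=onplane(b,c,0.012)
r=cv2.minAreaRect((P[:,:2]*1000).astype(np.float32));print(r)
print(cv2.boxPoints(r).round(1))
# depth-based: points at plate
v,u=np.mgrid[140:242,238:305]; uv=np.c_[u.ravel(),v.ravel()];W=dep(b,uv)
for lo,hi in((.008,.017),(.036,.045),(.046,.056),(.09,.1),(.235,.275)):
    k=(W[:,2]>lo)&(W[:,2]<hi);print(lo,hi,k.sum(),W[k].mean(0).round(4),W[k].min(0).round(3),W[k].max(0).round(3))
k=(W[:,2]>.008)&(W[:,2]<.017);print(cv2.minAreaRect((W[k][:,:2]*1000).astype(np.float32)))
v,u=np.mgrid[110:150,250:315]; uv=np.c_[u.ravel(),v.ravel()];W=dep(b,uv);k=(W[:,2]>.235)&(W[:,2]<.275);print(W[k].mean(0),cv2.minAreaRect((W[k][:,:2]*1000).astype(np.float32)))
E
```

```text
((577.817138671875, -56.15406799316406), (128.54299926757812, 288.9534606933594), 80.41963195800781)
[[ 424.7  -95.5]
 [ 709.6 -143.6]
 [ 731.   -16.8]
 [ 446.1   31.3]]
0.008 0.017 2755 [ 0.5539 -0.054   0.0124] [ 0.422 -0.149  0.008] [0.699 0.044 0.017]
0.036 0.045 69 [ 0.5147 -0.0529  0.0419] [ 0.492 -0.083  0.038] [ 0.632 -0.029  0.045]
0.046 0.056 143 [ 0.5216 -0.0529  0.0514] [ 0.494 -0.088  0.046] [ 0.626 -0.032  0.056]
0.09 0.1 113 [ 0.6388 -0.0687  0.0953] [ 0.618 -0.096  0.09 ] [ 0.661 -0.04   0.1  ]<stdin>:14: RuntimeWarning: Mean of empty slice.
  ret = um.true_divide(
Traceback (most recent call last):
ValueError: zero-size array to reduction operation minimum which has no identity
```

View pics/c1.png

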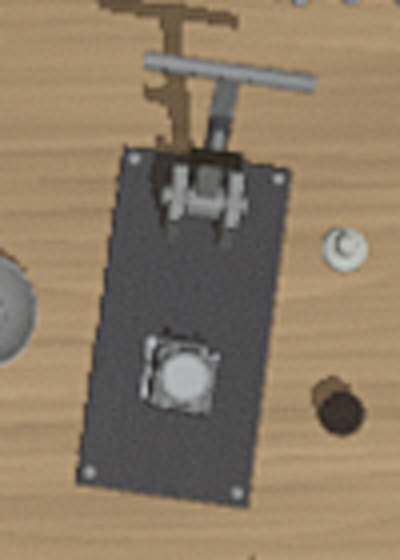

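The crop confirms the grey holder in the bracket: watch at (185,375) and plate corners at (124,147), (290,168), (248,506) and (77,484). Now the press frame.

```bash
python3 - <<'E'
from h import *
b=cam("top"); a=cam("scene")
for nm,q in(("corn",[[124,147],[290,168],[248,506],[77,484]]),("screw",[[134,159],[280,179],[237,493],[89,471]])):
    uv=np.array(q)/4+[225,110]-.4
    P=onplane(b,uv,.012)[:,:2]
    ax=(P[0]+P[1]-P[2]-P[3])/2; yaw=np.arctan2(ax[1],ax[0]); ce=P.mean(0)
    print(nm,ce,np.linalg.norm(ax),np.linalg.norm(P[0]-P[1]),np.linalg.norm(P[2]-P[3]),"yaw",yaw,"nest",ce-.04*np.array([np.cos(yaw),np.sin(yaw)]))
# watch top circle: bright pixels
g=b["pixels"].astype(int);m=(g.min(2)>150).astype(np.uint8);r=np.zeros_like(m);r[193:215,262:280]=1;m*=r
mu=cv2.moments(m,True);w=[mu['m10']/mu['m00'],mu['m01']/mu['m00']];print(w,mu['m00'],onplane(b,[w],.052))
# T bar ends
for z in(.249,.255):print(onplane(b,np.array([[146,61],[314,84],[227,72]])/4+[225,110]-.4,z))
print(dep(b,np.array([[146,61],[314,84],[227,72],[180,66],[280,79]])/4+[225,110]))
save(a,"c2.png",(170,150,300,250),6)
E
```

```text
corn [ 0.56288192 -0.05483914] 0.258394808388511 0.12702876434704274 0.12750669685250335 yaw -0.16107030395824362 nest [ 0.52339967 -0.04842415]
screw [ 0.56321414 -0.05502258] 0.23996480618181656 0.11177938434351185 0.11076625723924105 yaw -0.1695451167368313 nest [ 0.52378767 -0.04827322]
[270.41346153846155, 203.55769230769232] 104.0 [[ 0.51869029 -0.05028078  0.052     ]]
[[ 0.69530165 -0.02296874  0.249     ]
 [ 0.67780858 -0.12894836  0.249     ]
 [ 0.68693894 -0.07409615  0.249     ]]
[[ 0.69348585 -0.02275496  0.255     ]
 [ 0.67608396 -0.12818215  0.255     ]
 [ 0.68516673 -0.07361586  0.255     ]]
[[ 0.69243975 -0.02373625  0.25494554]
 [ 0.6751213  -0.12919307  0.25465597]
 [ 0.68363123 -0.07445931  0.25660794]
 [ 0.68882679 -0.04510363  0.25452914]
 [ 0.67851919 -0.10774626  0.25588686]]
```

View pics/c2.png

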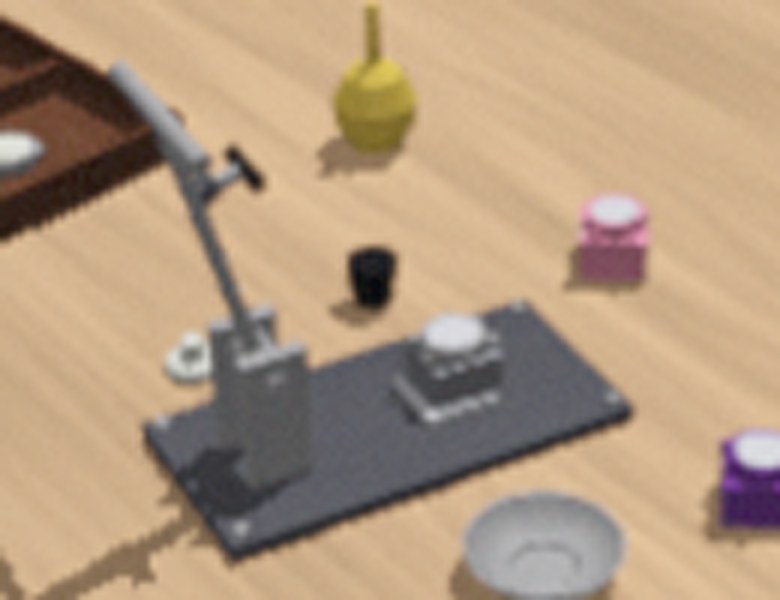

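The scene crop shows the lever raised, leaning away with the T bar at about (160,110), the foot at (245,165) and the holder at (455,365). The T bar measured at (0.687,-0.074) matches the hinge geometry, which gives nest ≈ (0.5236,-0.0483) and yaw ≈ -0.164. Next: how far to go to grip the bar's left side.

```bash
cat >> h.py <<'E'
YAW=-.164; N=np.array([.5236,-.0483,0.]); RP=R.from_euler('z',YAW).as_matrix()
def W(x,y,z): return N+RP@np.array([x,y,z])
def hand(th,out=.032):
    ph=th-np.radians(15); return W(.12-.175*np.sin(ph),out,.08+.175*np.cos(ph)-.019)
def go(P,p=None,M=None):
    if p is None: p,M=tool()
    return (np.array(P)-p)@M*100
def spin(h):  # to tool-y heading h
    p,M=tool(); d=-(h-np.arctan2(M[1,1],M[0,1])); return (d+np.pi)%(2*np.pi)-np.pi
E
python3 - <<'E'
from h import *
print(hand(0)); t=hand(0); up=t+[0,0,.09]; print(go(tool()[0]+[0,0,.13]).round(1),go(up).round(1),spin(YAW))
E
```

```text
[ 0.69189995 -0.04371613  0.23003702]
[ -0.  -0. -13.] [-67.7 -52.4 -11.3] 1.4530104481676407
```

```bash
python3 -m jog '[[0,0,-4,0],[0,0,-8,0],[-3,-2,-11.5,0],[-6.8,-5.2,-11.5,0.1],[-10,-7.8,-11.5,0.2],[-13.5,-10.5,-11.5,0.3],[-17,-13.1,-11.5,0.4],[-20.3,-15.7,-11.5,0.5],[-23.7,-18.3,-11.5,0.6],[-27,-21,-11.5,0.7],[-30.5,-23.6,-11.5,0.8],[-33.8,-26.2,-11.5,0.9],[-37.2,-28.8,-11.5,1],[-40.6,-31.4,-11.5,1.1],[-44,-34,-11.5,1.2],[-47.4,-36.7,-11.5,1.3],[-50.8,-39.3,-11.5,1.4],[-54.2,-41.9,-11.5,1.45],[-57.5,-44.5,-11.5,1.453],[-60.9,-47.1,-11.5,1.453]]' -0.2 40 
python3 - <<'E'
from h import *
print(go(hand(0)+[0,0,.09]).round(2),spin(YAW))
E
```

```text
t: 1.92
eef_pos: [0.6236, 0.0509, 0.3219]
tool_rot: [-0.0, 0.763, 0.647, 0.0]
contact_force: [-0.0, 1.0, -0.4]
gripper_width: 0.602
grasp_force: 0.0
[-8.22  8.28  0.18] 0.00020448738736922323
```

```bash
python3 -m jog '[[-2,2,0.2,0],[-4,4,0.2,0],[-6.1,6.1,0.2,0],[-6.1,6.1,0.2,0],[-6.1,6.1,0.2,0],[-6.1,6.1,0.2,0]]'
python3 - <<'E'
from h import *
print(go(hand(0)).round(2),spin(YAW))
c=cam("wrist");save(c,"w.png",s=1.2);print(proj(c,[W(.12+.0453,0,.255),W(.12+.0453,.055,.255),W(.12+.0453,.032,.255)])*1.2)
E
```

```text
t: 2.42
eef_pos: [0.6727, -0.017, 0.3194]
tool_rot: [-0.001, 0.763, 0.647, -0.0]
contact_force: [-0.6, 0.7, -0.6]
gripper_width: 0.595
grasp_force: 0.0
[-2.33  2.34  8.93] 0.00027417776375049385
[[325.51975249 297.31704841]
 [327.50976183 234.67342094]
 [326.65030155 261.97154569]]
```

View pics/w.png

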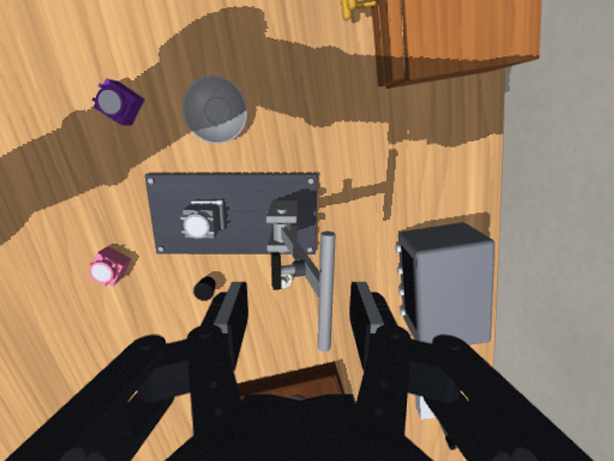

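The wrist view shows the bar from (328,233) to (324,350), right where the model projects it. Let the arm settle, then move on.

```bash
python3 -m jog '[[0,0,0,0],[0,0,0,0],[0,0,0,0]]'
python3 - <<'E'
from h import *
print(go(hand(0)).round(2),spin(YAW))
E
```

```text
t: 2.72
eef_pos: [0.6728, -0.0166, 0.32]
tool_rot: [-0.0, 0.762, 0.647, 0.0]
contact_force: [-0.1, -0.0, 0.5]
gripper_width: 0.598
grasp_force: 0.0
[-2.38  2.33  9.  ] 0.0015402266779140916
```

```bash
python3 -m jog '[[-1.2,1.2,0,0],[-2.4,2.3,0,0],[-2.4,2.3,0,0],[-2.4,2.3,1.5,0],[-2.4,2.3,3.5,0],[-2.4,2.3,5.5,0],[-2.4,2.3,7.5,0],[-2.4,2.3,9,0],[-2.4,2.3,9,0],[-2.4,2.3,9,0]]'
python3 - <<'E'
from h import *
print(go(hand(0)).round(2),spin(YAW))
c=cam("wrist");save(c,"w2.png",s=1)
E
```

```text
t: 3.55
eef_pos: [0.6912, -0.0442, 0.2295]
tool_rot: [-0.001, 0.762, 0.647, -0.0]
contact_force: [0.7, -0.1, 0.9]
gripper_width: 0.6
grasp_force: 0.0
[ 0.06  0.06 -0.06] 0.0007643227258720131
```

View pics/w2.png

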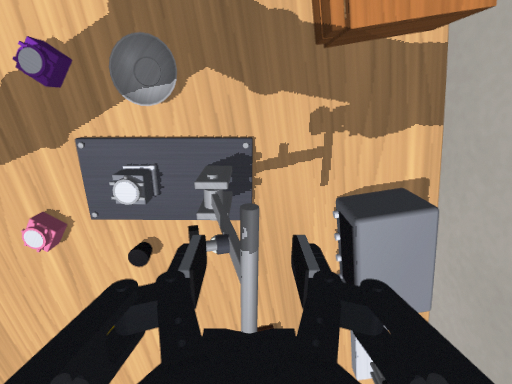

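The bar at (250,265) stands centred between the fingers. Close on it.

```bash
python3 -m jog '[[0,0,0,0],[0,0,0,0],[0,0,0,0],[0,0,0,0],[0,0,0,0],[0,0,0,0],[0,0,0,0],[0,0,0,0]]' 1 50
python3 - <<'E'
from h import *
p,M=tool()
for k in range(0,23): 
    th=1.833*k/22; print(round(th,2),(go(hand(th),hand(0),M)).round(1))
print(p)
E
```

```text
t: 4.27
eef_pos: [0.692, -0.0452, 0.2304]
tool_rot: [0.0, 0.763, 0.647, 0.0]
contact_force: [-0.4, 1.3, 4.8]
gripper_width: -0.001
grasp_force: 2.6
0.0 [0. 0. 0.]
0.08 [ 0.  -1.4 -0.3]
0.17 [ 0.  -2.9 -0.5]
0.25 [ 0.  -4.3 -0.6]
0.33 [ 0.  -5.8 -0.6]
0.42 [ 0.  -7.2 -0.4]
0.5 [ 0.  -8.7 -0.1]
0.58 [  0.  -10.1   0.3]
0.67 [  0.  -11.4   0.8]
0.75 [  0.  -12.7   1.4]
0.83 [ -0.  -14.    2.2]
0.92 [ -0.  -15.2   3. ]
1.0 [ -0.  -16.3   3.9]
1.08 [ -0.  -17.3   5. ]
1.17 [ -0.  -18.3   6.1]
1.25 [ -0.  -19.1   7.3]
1.33 [ -0.  -19.9   8.5]
1.42 [ -0.  -20.5   9.8]
1.5 [ -0.  -21.1  11.2]
1.58 [ -0.  -21.5  12.6]
1.67 [ -0.  -21.8  14. ]
1.75 [ -0.  -22.   15.4]
1.83 [ -0.  -22.   16.9]
[ 0.69204219 -0.04515963  0.23041397]
```

The gripper reads fully shut, so the bar may not be between the pads. Look.

```bash
python3 - <<'E'
from h import *
c=cam("wrist");save(c,"w3.png",s=1)
print(bot.get_obs()["gripper_width"],bot.get_obs()["grasp_force"])
E
```

```text
0.001156925297315692 2.751168552786112
```

View pics/w3.png

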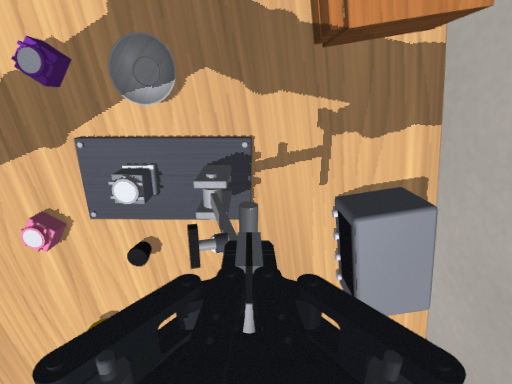

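```bash
python3 - <<'E'
from h import *
c=cam("wrist");a=cam("scene")
i=cv2.resize(c["pixels"][195:345,190:310],None,fx=4,fy=4,interpolation=3)
u=proj(a,[tool()[0]])[0].astype(int);print(u)
x0=max(u[0]-45,0);j=cv2.resize(a["pixels"][u[1]-60:u[1]+60,x0:x0+64],None,fx=5,fy=5,interpolation=3)
cv2.imwrite("pics/z.png",cv2.cvtColor(np.hstack([cv2.resize(i,(440,600)),j[:600,:320]]),4))
print(dep(c,[[249,215],[249,320],[249,250],[249,262],[235,258],[262,258]]).round(4))
E
```

```text
[200 178]
[[ 0.6961 -0.0265  0.2536]
 [ 0.6833 -0.1037  0.2541]
 [ 0.6944 -0.0356  0.277 ]
 [ 0.6945 -0.0352  0.2885]
 [ 0.6877 -0.0344  0.2846]
 [ 0.7007 -0.0366  0.2845]]
```

View pics/z.png

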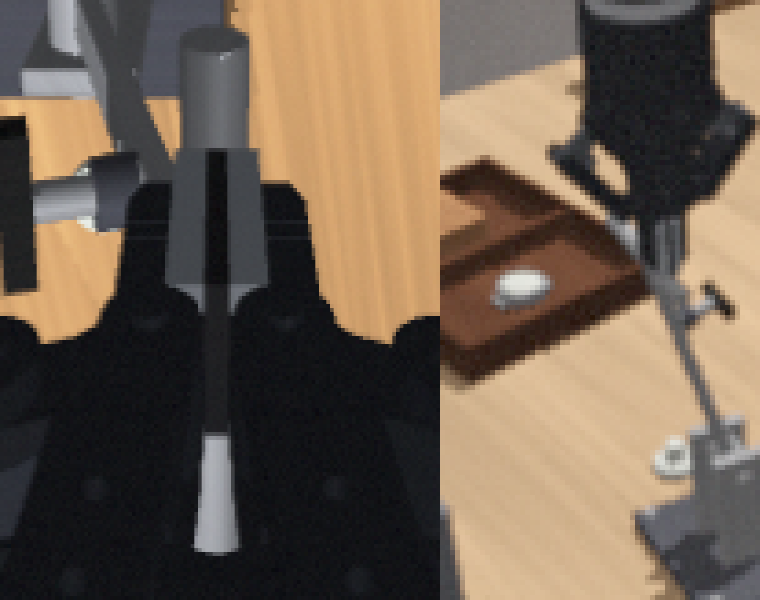

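The fingers are around or over the bar at (215,150), with the grip unclear. A small test pull will show whether the lever follows.

```bash
python3 -m jog '[[0,-0.7,-0.2,0],[0,-1.4,-0.3,0],[0,-2.1,-0.4,0],[0,-2.9,-0.5,0],[0,-2.9,-0.5,0],[0,-2.9,-0.5,0]]'
python3 - <<'E'
from h import *
p,M=tool();print(go(hand(.167)).round(2), bot.get_obs()["grasp_force"])
for n in("wrist","top"):
    c=cam(n)
    for th in(0,.167):
        P=hand(th,-.035)+[0,0,.019+.006]; uv=proj(c,[P])[0].round().astype(int);print(n,th,P.round(3),uv,[dep(c,[uv+[k,0]])[0].round(3).tolist() for k in (-4,0,4)])
E
```

```text
t: 4.92
eef_pos: [0.6626, -0.0401, 0.235]
tool_rot: [-0.0, 0.763, 0.647, 0.0]
contact_force: [0.1, -0.7, 0.2]
gripper_width: -0.002
grasp_force: 0.0
[ 0.13  0.07 -0.03] 0.0
wrist 0 [ 0.681 -0.11   0.255] [289 323] [[0.677, -0.026, 0.336], [0.678, -0.026, 0.336], [0.68, -0.026, 0.336]]
wrist 0.167 [ 0.653 -0.105  0.26 ] [249 329] [[0.601, -0.375, -0.001], [0.609, -0.376, -0.001], [0.617, -0.377, -0.0]]
top 0 [ 0.681 -0.11   0.255] [296 129] [[0.566, -0.06, 0.649], [0.68, -0.11, 0.259], [0.681, -0.121, 0.253]]
top 0.167 [ 0.653 -0.105  0.26 ] [295 139] [[0.547, -0.057, 0.655], [0.724, -0.135, -0.0], [0.723, -0.147, 0.001]]
```

The bar stayed up: the fingers shut without holding it. Check where the fingertips really are relative to the TCP.

```bash
python3 - <<'E'
from h import *
p,M=tool();c=cam("wrist");v,u=np.mgrid[150:384:2,100:420:2];uv=np.c_[u.ravel(),v.ravel()]
P=(dep(c,uv)-p)@M*1000
k=(np.abs(P[:,0])<40)&(np.abs(P[:,1])<40)&(P[:,2]<30)
Q=P[k]
for lo in range(-120,30,10):
    s=Q[(Q[:,2]>=lo)&(Q[:,2]<lo+10)]
    if len(s):print(lo,len(s),s.min(0).round(),s.max(0).round())
print("cam in tool",((c["pose"][:3,3]-p)@M*1000).round())
for n in("scene","top"):
  c=cam(n);U=proj(c,[p,p+[0,0,.03]]);print(n,U.round())
  x,y=U[0].round().astype(int);W_=dep(c,[(i,j) for j in range(y-15,y+16) for i in range(x-14,x+15)]);Q=(W_-p)@M*1000
  k=(np.abs(Q[:,0])<30)&(np.abs(Q[:,1])<30)&(Q[:,2]<40)&(Q[:,2]>-60);s=Q[k];
  for lo in range(-60,40,10):
    t=s[(s[:,2]>=lo)&(s[:,2]<lo+10)]
    if len(t):print(lo,len(t),t.min(0).round(),t.max(0).round())
E
```

```text
-120 1181 [   2.  -40. -120.] [  20.   40. -110.]
-110 1206 [ -11.  -40. -110.] [  18.   40. -100.]
-100 1338 [ -12.  -40. -100.] [ 18.  40. -90.]
-90 979 [-12. -40. -90.] [ 17.  40. -80.]
-80 953 [-12. -37. -80.] [ 13.  38. -70.]
-70 286 [-13. -28. -70.] [ 14.  30. -60.]
-60 121 [-13. -13. -60.] [ 11.  14. -50.]
-50 130 [  5. -13. -50.] [ 11.  14. -40.]
-40 100 [  5. -13. -40.] [ 11.  14. -30.]
-30 20 [ 10.  -6. -30.] [ 24.  30. -20.]
-20 363 [-31.  23. -20.] [ 24.  35. -10.]
-10 18 [-32.  22.  -9.] [23. 26. -0.]
0 19 [-30.  20.   0.] [-23.  26.   9.]
10 13 [-24.  19.  10.] [-23.  26.  19.]
20 65 [-27. -20.  20.] [-13.  23.  30.]
cam in tool [  82.    0. -166.]
scene [[209. 175.]
 [208. 166.]]
-60 25 [ -4. -12. -60.] [ 16.  15. -50.]
-50 32 [ -6. -12. -50.] [ 14.  16. -40.]
-40 26 [ -3. -12. -40.] [ 15.  14. -31.]
-30 8 [  3.  -5. -29.] [ 13.   8. -24.]
-20 16 [-19.  24. -20.] [ 27.  30. -12.]
0 5 [-24.  24.   1.] [-18.  30.   9.]
10 6 [-23.  19.  11.] [-19.  25.  20.]
20 26 [-29. -19.  22.] [-9. 23. 30.]
30 34 [-30. -20.  30.] [-10.  21.  39.]
top [[268. 138.]
 [269. 135.]]
```

Both the wrist and scene depth show the shut fingertips ending about 25 mm short of the reported TCP (tool z ≈ -25). So the real tips are higher than reported, and the grasp point lies about 45 mm behind the reported TCP. I correct for that and redo the grasp.

```bash
sed -i 's/-.019)$/-.044)/' h.py; grep -n "\-.044" h.py; python3 -m jog '[[0,0,-2,0],[0,1.4,-3,0],[0,2.8,-3,0],[0,2.8,-3,0],[0,2.8,-3,0],[0,2.8,-3,0],[0,2.8,-3,0]]' -0.2 50
python3 - <<'E'
from h import *
print(go(hand(0)).round(2),spin(YAW))
E
```

```text
27:    ph=th-np.radians(15); return W(.12-.175*np.sin(ph),out,.08+.175*np.cos(ph)-.044)
t: 5.75
eef_pos: [0.69, -0.0449, 0.2643]
tool_rot: [-0.0, 0.763, 0.647, -0.0]
contact_force: [-1.2, -0.0, -0.5]
gripper_width: 0.6
grasp_force: 0.0
[0.15 0.17 5.92] -0.0002015250843507843
```

```bash
python3 -m jog '[[0.1,0.2,1,0],[0.1,0.2,2,0],[0.1,0.2,3,0],[0.1,0.2,4,0],[0.1,0.2,5,0],[0.1,0.2,5.9,0],[0.1,0.2,5.9,0],[0.1,0.2,5.9,0]]' && python3 -m jog '[[0,0,0,0],[0,0,0,0],[0,0,0,0],[0,0,0,0],[0,0,0,0],[0,0,0,0],[0,0,0,0],[0,0,0,0]]' 1 50
```

```text
t: 6.42
eef_pos: [0.6925, -0.0443, 0.205]
tool_rot: [-0.0, 0.763, 0.647, -0.001]
contact_force: [-0.4, 0.4, 1.2]
gripper_width: 0.602
grasp_force: 0.0
t: 7.08
eef_pos: [0.6923, -0.0442, 0.2065]
tool_rot: [-0.001, 0.763, 0.647, -0.0]
contact_force: [-4.9, 1.6, 4.5]
gripper_width: 0.123
grasp_force: 48.7
```

The bar is gripped: width 0.123 ≈ 10.5 mm, 49 N. Pull along the arc.

```bash
python3 -m jog '[[0,-1.4,-0.3,0],[0,-2.9,-0.5,0],[0,-4.3,-0.6,0],[0,-5.8,-0.6,0],[0,-7.2,-0.4,0],[0,-8.7,-0.1,0],[0,-10.1,0.3,0],[0,-11.4,0.8,0],[0,-12.7,1.4,0],[0,-14,2.2,0],[0,-15.2,3,0],[0,-16.3,3.9,0],[0,-17.3,5,0],[0,-18.3,6.1,0],[0,-19.1,7.3,0],[0,-19.9,8.5,0],[0,-20.5,9.8,0],[0,-21.1,11.2,0],[0,-21.5,12.6,0],[0,-21.5,12.6,0]]'
python3 - <<'E'
from h import *
for th in(1.55,1.6,1.75,1.833):print(th,go(hand(th)).round(2))
print(spin(YAW))
E
```

```text
t: 8.75
eef_pos: [0.4788, -0.0085, 0.0784]
tool_rot: [-0.001, 0.763, 0.647, -0.001]
contact_force: [-5.8, 4.0, 7.4]
gripper_width: 0.123
grasp_force: 49.9
1.55 [ 0.    0.26 -0.64]
1.6 [0.   0.04 0.21]
1.75 [ 0.   -0.36  2.8 ]
1.833 [-0.   -0.42  4.25]
0.0003928460979847337
```

```bash
python3 -m jog '[[0,-0.2,1.2,0],[0,-0.3,2.4,0],[0,-0.4,3.3,0],[0,-0.4,4.1,0],[0,-0.4,4.1,0],[0,-0.4,4.1,0]]'
python3 - <<'E'
from h import *
c=cam("top");print(go(hand(1.833)).round(2))
# bar on free side, arm depth
for y in(-.03,-.045,0):
    P=W(-.055,y,.086);uv=proj(c,[P])[0].round().astype(int);print(uv,[dep(c,[uv+[0,k]])[0].round(3).tolist() for k in(-3,-2,-1,0,1,2,3)])
E
```

```text
t: 9.25
eef_pos: [0.474, -0.0076, 0.0388]
tool_rot: [-0.003, 0.763, 0.647, -0.002]
contact_force: [-10.9, 4.2, 13.2]
gripper_width: 0.126
grasp_force: 50.8
[-0.01  0.05  0.31]
[278 221] [[0.436, -0.043, 0.469], [0.434, -0.043, 0.466], [0.437, -0.047, 0.416], [0.435, -0.047, 0.413], [0.434, -0.048, 0.401], [0.459, -0.068, 0.086], [0.462, -0.073, 0.012]]
[283 222] [[0.476, -0.088, 0.013], [0.474, -0.088, 0.01], [0.464, -0.083, 0.083], [0.461, -0.082, 0.087], [0.458, -0.082, 0.085], [0.456, -0.082, 0.083], [0.459, -0.088, 0.012]]
[268 220] [[0.434, -0.021, 0.515], [0.432, -0.021, 0.516], [0.43, -0.021, 0.519], [0.428, -0.021, 0.522], [0.426, -0.021, 0.525], [0.423, -0.02, 0.529], [0.421, -0.02, 0.531]]
```

The bar top reads 0.086, so its centre is at 0.080: level, with 13 N up. Hold about 1 s, then raise.

```bash
python3 -m jog '[[0,0,0.1,0],[0,0,0.1,0],[0,0,0.1,0],[0,0,0.1,0],[0,0,0.1,0],[0,0,0.1,0],[0,0,0.1,0],[0,0,0.1,0],[0,0,0.1,0],[0,0,0.1,0],[0,0,0.1,0],[0,0,0.1,0],[0,0,0.1,0],[0,0,0.1,0]]'
python3 - <<'E'
from h import *
M=tool()[1]
for k in range(21,-1,-1): print((go(hand(1.833*k/22),hand(1.833),M)).round(1)[1:].tolist(),end=' ')
E
```

```text
t: 10.47
eef_pos: [0.4741, -0.0076, 0.0382]
tool_rot: [-0.003, 0.763, 0.647, -0.001]
contact_force: [-11.0, 3.6, 13.1]
gripper_width: 0.121
grasp_force: 50.8
[0.1, -1.5] [0.2, -2.9] [0.5, -4.3] [0.9, -5.7] [1.5, -7.1] [2.1, -8.4] [2.8, -9.7] [3.7, -10.8] [4.6, -12.0] [5.6, -13.0] [6.8, -13.9] [7.9, -14.8] [9.2, -15.5] [10.5, -16.2] [11.9, -16.7] [13.3, -17.1] [14.7, -17.4] [16.1, -17.6] [17.6, -17.6] [19.1, -17.5] [20.5, -17.4] [21.9, -17.0]
```

```bash
python3 -m jog '[[0,0.1,-1.5,0],[0,0.2,-2.9,0],[0,0.5,-4.3,0],[0,0.9,-5.7,0],[0,1.5,-7.1,0],[0,2.1,-8.4,0],[0,2.8,-9.7,0],[0,3.7,-10.8,0],[0,4.6,-12,0],[0,5.6,-13,0],[0,6.8,-13.9,0],[0,7.9,-14.8,0],[0,9.2,-15.5,0],[0,10.5,-16.2,0],[0,11.9,-16.7,0],[0,13.3,-17.1,0],[0,14.7,-17.4,0],[0,16.1,-17.6,0],[0,17.6,-17.6,0],[0,19.1,-17.5,0]]'
python3 - <<'E'
from h import *
print(go(hand(0.08)).round(2),go(hand(0.)).round(2))
E
```

```text
t: 12.13
eef_pos: [0.6655, -0.0399, 0.2119]
tool_rot: [-0.0, 0.763, 0.647, -0.001]
contact_force: [0.3, 0.2, -9.3]
gripper_width: 0.121
grasp_force: 49.6
[0.05 1.3  0.38] [0.05 2.67 0.69]
```

```bash
python3 -m jog '[[0,1.2,0.3,0],[0,2.5,0.6,0],[0,2.5,0.6,0],[0,2.5,0.6,0]]' && python3 -m jog '[[0,0,0,0],[0,0,0,0],[0,0,0,0],[0,0,-1.5,0],[0,0,-3.5,0],[0,0,-6,0],[0,0,-8,0],[0,0,-9,0],[0,0,-9,0]]' -0.3
python3 - <<'E'
from h import *
b=cam("top")
for th in(0,.1):
  P=hand(th,-.04)+[0,0,.05];uv=proj(b,[P])[0].round().astype(int);print(uv,[dep(b,[uv+[0,k]])[0].round(3).tolist() for k in range(-3,5)])
g=b["pixels"].astype(int);m=(g.min(2)>150).astype(np.uint8);r=np.zeros_like(m);r[193:215,262:280]=1;m*=r
mu=cv2.moments(m,True);w=[mu['m10']/mu['m00'],mu['m01']/mu['m00']];Q=onplane(b,[w],.052)[0];print(w,mu['m00'],Q,(RP.T@(Q-N)).round(4))
x,y,z=RP.T@(Q-N)
print("above",go(W(x,y,.14)).round(2), tool()[0])
E
```

```text
t: 12.47
eef_pos: [0.6907, -0.044, 0.207]
tool_rot: [0.001, 0.763, 0.647, 0.0]
contact_force: [1.9, 0.7, -1.4]
gripper_width: 0.115
grasp_force: 50.4
t: 13.22
eef_pos: [0.691, -0.0443, 0.2999]
tool_rot: [0.002, 0.763, 0.647, 0.002]
contact_force: [-0.4, 0.5, -0.2]
gripper_width: 0.648
grasp_force: 0.0
[298 129] [[0.764, -0.145, 0.003], [0.763, -0.146, -0.005], [0.685, -0.116, 0.25], [0.68, -0.115, 0.256], [0.678, -0.115, 0.256], [0.676, -0.116, 0.252], [0.673, -0.115, 0.254], [0.741, -0.144, 0.003]]
[297 135] [[0.674, -0.113, 0.251], [0.741, -0.141, 0.004], [0.741, -0.142, -0.006], [0.737, -0.142, -0.002], [0.732, -0.141, 0.003], [0.73, -0.141, -0.0], [0.727, -0.141, -0.001], [0.722, -0.14, 0.004]]Traceback (most recent call last):
  File "<stdin>", line 6, in <module>
ZeroDivisionError: float division by zero
```

```bash
python3 -m jog '[[0,-3,0,0],[0,-6.5,0,0],[-0.5,-10,0,0],[-2,-13.5,1.5,0],[-3.5,-17,4.5,0],[-3.5,-17,8,0],[-3.5,-17,11,0],[-3.5,-17,14,0],[-3.5,-17,16,0],[-3.5,-17,16,0],[-3.5,-17,16,0]]'
python3 - <<'E'
from h import *
c=cam("wrist");save(c,"w4.png",s=1.2)
print(tool()[0],go(W(-.0045,-.0028,.14)).round(2),spin(YAW))
P=lambda *L:(proj(c,[W(*l) for l in L])*1.2).round().tolist()
print("nest corner in",P((.022,.022,.02)),"watch",P((-.0045,-.0028,.052)),"plate corners",P((-.09,.065,.012),(-.09,-.065,.012)))
v,u=np.mgrid[0:384,0:512];uv=np.c_[u.ravel(),v.ravel()];Q=(dep(c,uv)-N)@RP
k=(abs(Q[:,0])<.045)&(abs(Q[:,1])<.045)
for lo,hi in((.037,.046),(.049,.055)):
    s=Q[k&(Q[:,2]>lo)&(Q[:,2]<hi)]
    if len(s): r=cv2.minAreaRect((s[:,:2]*1000).astype(np.float32));print(lo,len(s),np.percentile(s,[1,50,99],axis=0).round(4).tolist(),r)
E
```

```text
t: 14.18
eef_pos: [0.5148, -0.0507, 0.1354]
tool_rot: [-0.001, 0.763, 0.647, -0.002]
contact_force: [0.9, 0.5, 0.6]
gripper_width: 0.65
grasp_force: 0.0
[ 0.51619169 -0.05079552  0.13675436] [ 0.09  0.24 -0.32] -0.0002674562884545928
nest corner in [[332.0, 188.0]] watch [[302.0, 225.0]] plate corners [[205.0, 138.0], [217.0, 272.0]]
0.037 581 [[-0.0273, -0.0257, 0.0378], [-0.0073, 0.0102, 0.0408], [0.0172, 0.0179, 0.0458]] ((-5.604829788208008, -4.096834182739258), (44.17455291748047, 46.46293258666992), 89.13117980957031)
0.049 1062 [[-0.0223, -0.0216, 0.0493], [-0.0053, -0.0034, 0.0511], [0.0125, 0.0139, 0.0527]] ((-5.166983127593994, -4.147636413574219), (37.14583969116211, 37.020633697509766), 48.01364517211914)
```

View pics/w4.png

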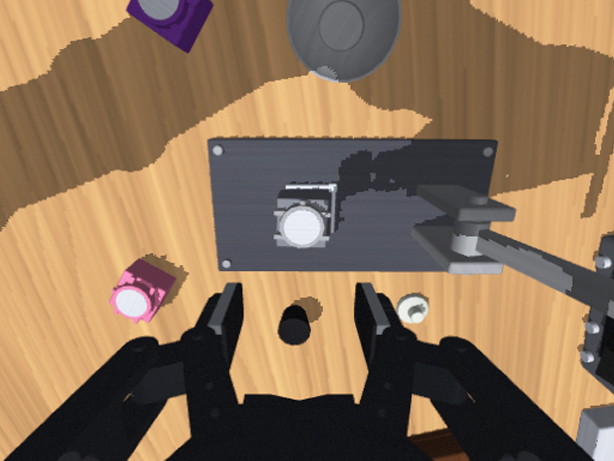

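The wrist view shows the holder at (302,225) inside the bracket, whose corner is at about (336,187), and the lever fully raised on the right. Measure the bracket relative to the watch in this camera, which is what matters for seating.

```bash
cat >> h.py <<'E'
def bracket():
    c=cam("wrist");v,u=np.mgrid[0:384,0:512];uv=np.c_[u.ravel(),v.ravel()];Q=(dep(c,uv)-N)@RP*1000
    z=Q[:,2];k=(abs(Q[:,0])<60)&(abs(Q[:,1])<60)
    pl=Q[k&(z>8)&(z<15)];print("plate z",np.median(pl[:,2]).round(2))
    s=Q[k&(z>17)&(z<23)]
    B=s[(s[:,0]>18)&(s[:,0]<34)&(s[:,1]<18)&(s[:,1]>-20)];L=s[(s[:,1]>18)&(s[:,1]<34)&(s[:,0]<18)&(s[:,0]>-20)]
    for n,t,a in(("back x",B,0),("left y",L,1)):
        if len(t):print(n,len(t),np.percentile(t[:,a],[5,50,95]).round(1))
    w=Q[(abs(Q[:,0])<45)&(abs(Q[:,1])<45)&(z>49)&(z<55)]
    if len(w):print("watch",cv2.minEnclosingCircle(w[:,:2].astype(np.float32)),w.mean(0).round(1))
    w=Q[(abs(Q[:,0])<45)&(abs(Q[:,1])<45)&(z>36)&(z<45)]
    if len(w):print("block top",np.array(cv2.minAreaRect(w[:,:2].astype(np.float32))[0]).round(1),cv2.minAreaRect(w[:,:2].astype(np.float32))[1:])
    g=c["pixels"].reshape(-1,3).astype(int);d=(g.max(1)<110)&(z>9)&(z<15)&(Q[:,0]>-110)&(Q[:,0]<190)&(abs(Q[:,1])<80)
    e=[]
    for x in range(-80,-25,5):
        t=Q[d&(abs(Q[:,0]-x)<2.5)];e.append((np.percentile(t[:,1],[.5,99.5]).mean()))
    f=[np.percentile(Q[d&(abs(Q[:,1]-y)<2.5)][:,0],.5) for y in range(-50,51,10)]
    print("plate mid y",np.round(e,1),"near edge x",np.round(f,1))
E
python3 -c "from h import *; bracket()"
```

```text
plate z 10.82
back x 94 [22.3 23.7 25.1]
left y 106 [22.2 23.4 24.6]
watch ((-4.425485134124756, -2.701212167739868), 20.22587776184082) [-5.3 -3.6 51.1]
block top [-5.4 -4.2] ((44.42080307006836, 45.34075927734375), 89.27880859375)
plate mid y [ 0.7  0.   0.1  0.7  0.8  0.6  1.1  0.9  0.5  0.  -0.1] near edge x [-87.2 -86.9 -87.9 -87.9 -87.4 -87.6 -87.8 -87.7 -87.1 -86.7 -86.9]
```

The bracket legs read x = 23.7 and y = 23.4 (expected 23.5 each), so the nest frame is good to under 1 mm. The holder is at (-5,-3.7) mm. Descend on it.

```bash
python3 -m jog '[[0,0.2,2,0],[0,0.2,4.5,0],[0,0.2,7,0],[0,0.2,9,0],[0,0.2,10.5,0],[0,0.2,11.5,0],[0,0.2,11.5,0],[0,0.2,11.5,0],[0,0.2,11.5,0]]'
python3 - <<'E'
from h import *
print(go(W(-.005,-.0037,-.006)).round(2),spin(YAW))
p,M=tool();c=cam("wrist");v,u=np.mgrid[150:384,60:450];P=(dep(c,np.c_[u.ravel(),v.ravel()])-p)@M*1000
k=(abs(P[:,0])<14)&(abs(P[:,1])<60)&(abs(P[:,1])>24)&(P[:,2]<-5)
for s in(-1,1):
    t=P[k&(P[:,1]*s>0)];print(s,t[:,2].max().round(1),np.sort(t[:,2])[-20:].round(0)[::4],np.abs(t[t[:,2]>-60][:,1]).min().round(1))
E
```

```text
t: 15.03
eef_pos: [0.5197, -0.051, 0.0231]
tool_rot: [0.001, 0.763, 0.647, 0.001]
contact_force: [-0.1, -0.6, 0.3]
gripper_width: 0.65
grasp_force: 0.0
[-0.04 -0.17  2.91] -5.224142060189507e-05
-1 -15.0 [-22. -21. -20. -18. -16.] 24.0
1 -27.5 [-29. -29. -29. -28. -28.] 28.0
```

```bash
python3 -m jog '[[0,-0.2,1,0],[0,-0.2,2,0],[0,-0.2,2.7,0],[0,-0.2,2.7,0],[0,-0.2,2.7,0]]' && python3 -m jog '[[0,0,0,0],[0,0,0,0],[0,0,0,0],[0,0,0,0],[0,0,0,0],[0,0,0,0],[0,0,0,0]]' 1 25
```

```text
t: 15.5
eef_pos: [0.5158, -0.0507, -0.006]
tool_rot: [-0.001, 0.763, 0.647, -0.001]
contact_force: [1.0, 1.2, -0.0]
gripper_width: 0.652
grasp_force: 0.0
t: 16.08
eef_pos: [0.5166, -0.0505, -0.0051]
tool_rot: [0.0, 0.763, 0.647, 0.0]
contact_force: [-0.3, 0.2, 1.2]
gripper_width: 0.508
grasp_force: 25.5
```

Gripped at 43 mm and 25 N. Lift 3 cm and turn -90°, which swings the camera side away from the lever.

```bash
python3 -m jog '[[0,0,-1,0],[0,0,-2,0],[0,0,-3,0],[0,0,-3,-0.12],[0,0,-3,-0.24],[0,0,-3,-0.36],[0,0,-3,-0.48],[0,0,-3,-0.6],[0,0,-3,-0.72],[0,0,-3,-0.84],[0,0,-3,-0.96],[0,0,-3,-1.08],[0,0,-3,-1.2],[0,0,-3,-1.32],[0,0,-3,-1.44],[0,0,-3,-1.54],[0,0,-3,-1.5708],[0,0,-3,-1.5708],[0,0,-3,-1.5708],[0,0,-3,-1.5708]]'
python3 - <<'E'
from h import *
p,M=tool();print("tcp press",((p-N)@RP*1000).round(1),spin(YAW+np.pi/2),bot.get_obs()["q"])
c=cam("wrist");v,u=np.mgrid[0:384,0:512];Q=(dep(c,np.c_[u.ravel(),v.ravel()])-N)@RP*1000;z=Q[:,2];k=(abs(Q[:,0])<45)&(abs(Q[:,1])<19)
w=Q[k&(z>76)&(z<90)];print(len(w),np.percentile(w,[1,50,99],axis=0).round(1))
b=Q[k&(z>62)&(z<74)];print(len(b),np.percentile(b,[1,50,99],axis=0).round(1))
s=Q[(z>17)&(z<23)&(abs(Q[:,1])<18)&(Q[:,0]>18)&(Q[:,0]<34)];print(len(s))
E
```

```text
t: 17.75
eef_pos: [0.5166, -0.0507, 0.0251]
tool_rot: [0.0, 0.083, 0.997, -0.0]
contact_force: [-0.1, -0.6, -1.4]
gripper_width: 0.508
grasp_force: 25.7
tcp press [-6.5 -3.5 25.1] -0.0022287630935586833 [-0.06611975  0.48021721  0.05404366  2.06899422 -0.04409539  0.59304287
  1.42295249]
4384 [[-27.1 -18.5  76.3]
 [ -9.1  -1.7  81.4]
 [ 10.7  18.6  88.3]]
1640 [[-28.4 -18.8  62.5]
 [-25.3   5.   70.7]
 [ 15.8  17.8  73.8]]
0
```

The holder sits on the tool axis at press (-6.5,-3.5). Shift it over the nest at (-2,-2) and lower.

```bash
python3 -m jog '[[-0.25,0.1,0,0],[-0.45,0.15,0,0],[-0.45,0.15,0,0],[-0.45,0.15,0,0],[-0.45,0.15,0.8,0],[-0.45,0.15,1.6,0],[-0.45,0.15,2.3,0],[-0.45,0.15,2.8,0],[-0.45,0.15,2.95,0],[-0.45,0.15,2.95,0],[-0.45,0.15,2.95,0]]'
python3 - <<'E'
from h import *
p,M=tool();print("tcp press",((p-N)@RP*1000).round(1),spin(YAW+np.pi/2))
E
```

```text
t: 18.72
eef_pos: [0.5209, -0.0499, -0.0052]
tool_rot: [-0.0, 0.082, 0.997, -0.0]
contact_force: [0.4, -0.1, -1.0]
gripper_width: 0.513
grasp_force: 25.5
tcp press [-2.4 -2.  -5.2] -4.5192069785038314e-05
```

It is down at the original height with no bracket contact. Slide it gently into the corner.

```bash
python3 -m jog '[[-0.1,0,0,0],[-0.2,0,0,0],[-0.2,0.1,0,0],[-0.2,0.2,0,0],[-0.2,0.2,0,0]]'; python3 - <<'E'
from h import *
p,M=tool();print("tcp press",((p-N)@RP*1000).round(1),(RP.T@np.array(bot.get_obs()["contact_force"])).round(1))
E
```

```text
t: 19.13
eef_pos: [0.5227, -0.0482, -0.005]
tool_rot: [-0.001, 0.082, 0.997, -0.0]
contact_force: [-2.4, -0.6, -2.2]
gripper_width: 0.509
grasp_force: 25.5
tcp press [-0.9 -0.  -5. ] [-2.3 -1.  -2.2]
```

A light contact force of -2.3 N shows it is touching the bracket. Release and retreat upward.

```bash
python3 -m jog '[[0,0,0,0],[0,0,0,0],[0,0,0,0],[0,0,0,0],[0,0,0,0],[0,0,-1,0],[0,0,-3,0],[0,0,-6,0],[0,0,-9,0],[0,0,-12,0],[0,0,-15,0],[0,0,-15,0],[0,0,-15,0]]' -0.4
python3 - <<'E'
from h import *
bracket(); p,M=tool();print("tcp press",((p-N)@RP*1000).round(1))
c=cam("wrist");v,u=np.mgrid[0:384,0:512];Q=(dep(c,np.c_[u.ravel(),v.ravel()])-N)@RP*1000;z=Q[:,2];k=(abs(Q[:,0])<35)&(abs(Q[:,1])<35)
b=Q[k&(z>38)&(z<44)];print(len(b),np.percentile(b,[1,99],axis=0).round(1))
save(c,"w5.png",s=1.2)
E
```

```text
t: 20.22
eef_pos: [0.525, -0.0482, 0.1478]
tool_rot: [0.002, 0.082, 0.997, 0.0]
contact_force: [-0.6, 0.2, -1.1]
gripper_width: 0.703
grasp_force: 0.0
plate z 10.9
left y 42 [22.5 23.3 24.2]
watch ((-1.7362498044967651, -0.5064612627029419), 20.169370651245117) [-0.8 -1.1 51.2]
block top [-0.2 -1.1] ((45.09121322631836, 44.26508712768555), 88.5801773071289)
plate mid y [-0.1 -0.2 -0.1 -0.1 -0.2 -0.2 -0.2 -0.1 -0.2 -0.2 -0.6] near edge x [-87.9 -87.8 -87.8 -88.8 -88.8 -88.7 -88.6 -88.8 -87.8 -88.7 -87.8]
tcp press [1.000e-01 2.000e-01 1.462e+02]
498 [[-21.9 -23.2  39.1]
 [ 21.8  20.6  43.6]]
```

View pics/w5.png

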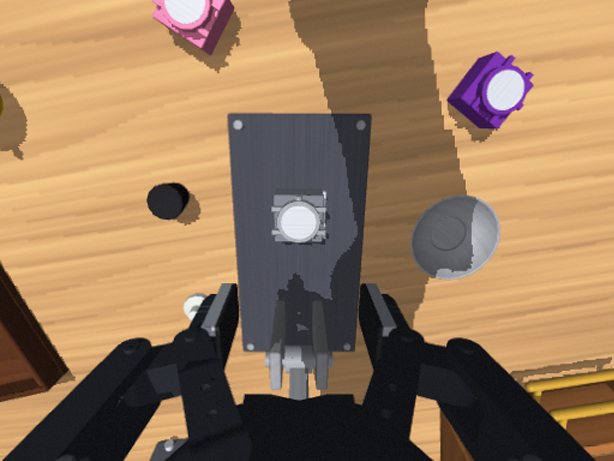

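The holder at (300,220) sits snug in the bracket at (-0.5,-1) mm, square to about 1°, and the other things are undisturbed. Back to the handle.

```bash
python3 -m jog '[[0,0,-3,0],[0,0,-6,0.12],[0,0,-9,0.24],[0,0,-12,0.36],[0,0,-15,0.48],[0,0,-15,0.6],[0,0,-15,0.72],[0,0,-15,0.84],[0,0,-15,0.96],[0,0,-15,1.08],[0,0,-15,1.2],[-3,0.5,-15,1.32],[-6,1,-15,1.44],[-9,1.6,-15,1.571],[-12,2.4,-15,1.571],[-15,3,-15,1.571],[-16.5,3.2,-15,1.571],[-16.5,3.2,-15,1.571],[-16.5,3.2,-15,1.571],[-16.5,3.2,-15,1.571]]' -0.2
python3 -c "
from h import *
print(go(hand(0)).round(2),spin(YAW))"
```

```text
t: 21.98
eef_pos: [0.6903, -0.0439, 0.2941]
tool_rot: [-0.001, 0.763, 0.647, -0.001]
contact_force: [0.7, 0.3, -0.4]
gripper_width: 0.603
grasp_force: 0.0
[0.05 0.18 8.9 ] -0.0007804335825039033
```

```bash
python3 -m jog '[[0,0.1,2,0],[0,0.1,4,0],[0,0.1,6,0],[0,0.1,7.5,0],[0,0.1,8.8,0],[0,0.1,8.8,0],[0,0.1,8.8,0]]' && python3 -m jog '[[0,0,0,0],[0,0,0,0],[0,0,0,0],[0,0,0,0],[0,0,0,0],[0,0,0,0],[0,0,0,0],[0,0,0,0]]' 1 50
```

```text
t: 22.57
eef_pos: [0.6917, -0.0438, 0.2073]
tool_rot: [-0.0, 0.763, 0.647, -0.0]
contact_force: [1.0, 0.5, 0.1]
gripper_width: 0.599
grasp_force: 0.0
t: 23.23
eef_pos: [0.6923, -0.0437, 0.2085]
tool_rot: [-0.0, 0.763, 0.647, 0.0]
contact_force: [-3.5, 0.8, 6.3]
gripper_width: 0.122
grasp_force: 48.7
```

```bash
python3 -m jog '[[0,-1.4,-0.3,0],[0,-2.9,-0.5,0],[0,-4.3,-0.6,0],[0,-5.8,-0.6,0],[0,-7.2,-0.4,0],[0,-8.7,-0.1,0],[0,-10.1,0.3,0],[0,-11.4,0.8,0],[0,-12.7,1.4,0],[0,-14,2.2,0],[0,-15.2,3,0],[0,-16.3,3.9,0],[0,-17.3,5,0],[0,-18.3,6.1,0],[0,-19.1,7.3,0],[0,-19.9,8.5,0],[0,-20.5,9.8,0],[0,-21.1,11.2,0],[0,-21.5,12.6,0],[0,-21.5,12.6,0]]' && python3 -m jog '[[0,-0.2,1.2,0],[0,-0.3,2.4,0],[0,-0.4,3.3,0],[0,-0.4,4.1,0],[0,-0.4,4.1,0],[0,-0.4,4.1,0],[0,-0.4,4.1,0]]'
python3 - <<'E'
from h import *
print(go(hand(1.833)).round(2)); c=cam("top")
for y in(-.04,-.045,-.05):
    uv=proj(c,[W(-.055,y,.086)])[0].round().astype(int);D=np.array([dep(c,[uv+[0,k]])[0] for k in range(-4,5)]);D=D[(D[:,2]>.06)&(D[:,2]<.11)];print(len(D),D[:,2].round(4))
E
```

```text
t: 24.9
eef_pos: [0.4788, -0.0079, 0.0801]
tool_rot: [-0.001, 0.763, 0.647, -0.001]
contact_force: [-4.3, 2.4, 7.0]
gripper_width: 0.124
grasp_force: 49.8
t: 25.48
eef_pos: [0.4742, -0.0071, 0.0407]
tool_rot: [-0.002, 0.763, 0.647, -0.002]
contact_force: [-8.8, 4.0, 11.0]
gripper_width: 0.121
grasp_force: 50.6
[-0.06  0.05  0.48]
3 [0.0865 0.0878 0.0841]
4 [0.0878 0.0876 0.0858 0.0844]
4 [0.0861 0.0828 0.0885 0.084 ]
```

```bash
python3 -m jog '[[0,0,0.2,0],[0,0,0.2,0],[0,0,0.2,0],[0,0,0.2,0],[0,0,0.2,0],[0,0,0.2,0],[0,0,0.2,0],[0,0,0.2,0]]'
python3 - <<'E'
from h import *
c=cam("top");D=[]
for y in np.arange(-.052,-.036,.003):
    uv=proj(c,[W(-.055,y,.086)])[0].round().astype(int);d=np.array([dep(c,[uv+[0,k]])[0] for k in range(-4,5)]);d=d[(d[:,2]>.06)&(d[:,2]<.11)];D+=list(d[:,2])
print(np.median(D),np.percentile(D,90)); o=bot.get_obs();print(np.abs(o["joint_vel"]).max(),o["eef_pos"])
E
```

```text
t: 26.2
eef_pos: [0.4742, -0.0071, 0.039]
tool_rot: [-0.002, 0.763, 0.647, -0.001]
contact_force: [-10.3, 3.8, 12.5]
gripper_width: 0.115
grasp_force: 50.7
0.08475852213469448 0.08750722738444616
0.0016091390546312209 [ 0.47417712 -0.00709323  0.03899976]
```

The lever is level with about 12.5 N at the handle (as specified at level with the foot on the watch), still, and gripped at 50 N. Hand in.

```bash
python3 -c "
from station import bot
print(bot.hand_in())"
```

```text
the job is handed in; nothing more can be done
None
```

I handed the job in at about 26 s, with both presses done, the holder turned a quarter turn and snug in the bracket, and the lever held level in the gripper at about 50 N; no verdict came back.

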